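Load a slide holder under the stage clip

ROBOT

A 7-joint arm with a two-finger parallel gripper is mounted at the origin on the work surface. World frame = base frame: x ahead of the robot, y to its left, z up, the work surface at z = 0. Lengths are in m, angles in rad, forces in N, time in s.
With the tool pointing down it reaches from about 0.4 to 0.85 m from the base axis. Payload 10.4 kg.
Tool frame: the origin (TCP) lies on the centre line of the jaws, within the pads' length; the fingertips stand 17 mm ahead of it and the grasp point (between the pads) lies 2 mm behind it; z points along the fingers, y is the line along which they close (so a half turn about z gives the same grasp; the last joint's range is limited). The gripper opens to 85 mm and grips with 20 to 120 N. Pads are 22 mm wide; open, the fingers measure 114 mm over their backs; the gripper's body (76 mm by 85 mm) begins 54 mm behind the grasp point. The pads swing forward as they close: fully open they stand 13 mm farther back than shut.
Start: joints at [1.103, 0.332, -0.065, 1.46, 0.022, 1.35, -0.088], TCP at [0.269, -0.564, 0.248] pointing down, gripper open.
Joint ranges: [-2.6, 2.6], [-0.5, 2.12], [-1.47, 1.34], [0.16, 2.42], [-1.27, 4.41], [0.06, 2.06], [-2.6, 2.6]. Speed limits (rad/s): [2.22, 2.22, 2.79, 2.79, 3.14, 3.14, 3.14].

INTERFACE

Orientations are given as a unit quaternion [x, y, z, w].
In Python, from workcell import sensors, imaging, order, spotter gives the robot as it stands. The module is installed in compiled form; this text tells all that it offers.
- The arm moves only by the shell command python3 -m inch 'ROWS' [FORCE]. ROWS is JSON, a list that holds one entry, the list of rows, each a list of 7 numbers: the shift along the tool's x, y, z in m, then the turn, a rotation vector about the tool's x, y, z in rad, then the closure, from -1 (fully open) to 1 (shut). In form: [[[x, y, z, ax, ay, az, hand], ...]]. A call has 1 to 10 rows; each row is the pose to reach, as a shift and turn from the pose commanded when the call began, along the tool's axes at that moment; what a row does not reach only later rows make up. A row lasts 1/10 s, in which the tool goes at most 50 mm and 8.59 degrees, less where a joint would pass 70% of its speed; a pose out of reach is approached as far as the arm can. A call with a gripper value outside its range is refused whole. The fingers move at their own pace and stop on an object; FORCE is the grip in N (left out, the last holds). Time passes only in rows, so rows that repeat a pose let the fingers close. It gives the time, the measured TCP pose, the force, the opening and the grip force at its end, in the units of the state.
- sensors.get_obs(): the state, without advancing time (a new reading comes with each control period).
- imaging.camera(name): name is "side" or "top"; returns the picture (480x640x3 uint8, blue, green, red); there is no depth.
- imaging.calibration(name): a dict with "mtx" (3x3 intrinsics, pixels), "R" (3x3) and "t" (3): a world point X has camera coordinates R X + t. Camera axes: x right, y down, z forward; pixel columns grow to the right and rows downward; lengths in m; the calibration is good to about 2 mm. A picture is of the moment at which its call begins. calibration takes no time and is no camera call.
- order.hand_in(): hands the job in; it is judged then, once.
Trained networks look in the newest picture that a camera, given by its name, has taken for a name from the list of things; names that differ only in an ending like _2 or _b are one class to them, and where a whole thing is asked for, a point or a joint stands for the part that bears it (a point fixed in the world has none). Each returns a list of dicts, best first, with "conf" (0 to 1); they miss things now and then, are a little off and sometimes report something else, mostly with a low value. They report only what shows in the picture. A call takes as long as a camera call. They do not tell look-alikes from the thing itself.
- spotter.look_for(label, camera): "pixel" ([column, row] in pixels, amid what is visible of it).
The state is a dict: "clock": time; "joint_pos": joint angles; "joint_velocities": joint speeds; "tau": joint torques, N m; "position": TCP position; "ee_rot": TCP orientation; "ft_force": force on the tool from outside, world axes, zero at the start; "torque": the same for the moment, N m; "grip_width": opening from 0.0 (shut) to 1.0 (fully open); "grasp_force": force on a finger pad.
Only numpy, scipy, OpenCV 4.12 (cv2) and the standard library are available. Lean on these libraries where they do the work, as an engineer would, in place of code of your own. Each camera call takes 0.05 s, during which the arm holds its last target. There are 200 camera calls.

TASK

Load the slide holder that lies in the channel of the reader stage: press the clip's long thumb strip down with one fingertip and keep it down while the other fingertip pushes the holder by its upright lip along the channel, under the raised clip nose, fully home against the end stop. Then let the strip come up so that the clip nose settles on the holder, and move clear. Only touch and push, never pick the holder up, and leave the spare holder and everything else on the bench undisturbed.

Things in the scene. Friction and masses are not known exactly. Their poses are not given: they have to be found in the camera images.
- stage: Reader loading stage, fixed: flat white and aluminium plate, top 12 mm above the table. Origin on the table under the channel's centre line; x along the channel to the end stop (push direction), y to the clip, z up. Plate spans x -120 to 85, y -53 to 97 mm. Channel 43 mm wide between two steel rails 5 mm wide, tops 20 mm above the table, x -112 to 70. Position and yaw vary.
- end_stop (a point): Centre of the end stop's face, at x 70, y 0 of the stage frame, 20 mm above the table. The stop is a steel block 53 mm wide across the channel's far end, its top 28 mm above the table.
- holder: Slide holder to load, loose, about 60 g: grey frame 88 x 40 x 8 mm with a glass slide, and at its -x end an upright lip 5 mm thick, 40 mm wide, 26 mm high. Origin at the centre of its underside, x away from the lip. It starts in the channel, lip to the open end, front edge 8 to 26 mm short of the nose. Home: front edge on the end stop, origin at stage x 26 mm. Slides with under 2 N.
- holder_lip (a point): Centre of the lip's outer (-x) face, the face to push: 44 mm behind the holder's origin, 18 mm above its underside (30 mm above the table; the lip's top is 38 mm above the table). Home: at x -18 mm of the stage frame.
- clip (a joint): Angle of the spring clip about its shaft (rad): 0 at rest, nose down, blocking the channel; grows as the thumb strip is pressed, to a stop at 0.43 (strip level). Above 0.26 the nose clears the holder. It springs back: about 3 N on the middle of the strip starts it, about 7.5 N reaches the stop. With the nose lying on the holder it reads about 0.2.
- clip_shaft (a point): Middle of the clip's hinge shaft (8 mm thick), which runs along x at y 33 of the stage frame, 22 mm above the table; its bearing blocks, 12 mm wide in y with tops 30 mm above the table, stand at x -112 to -104 and 59 to 67.
- clip_strip (a point): Clip's steel thumb strip: 90 mm along the channel (stage x -98 to -8, all along the lip's path), 44 mm across. The point is the centre of its upper face. At rest it slopes up outward 0.42 rad, centre at stage y 57, 35 mm over the table, outer edge 44 mm. Fully pressed: level, y 38 to 82, upper face 24 mm over the table; a tip there can slide along it and is at lip height.
- clip_nose (a point): Clip's steel nose: an arm from the shaft across the channel at x 46 to 54 mm of the stage frame, ending in a downturned blade (y -12 to 4). The point is the middle of the blade's lower edge. At rest the blade ends 2 mm above the plate and blocks the holder; fully pressed, it ends about 14 mm above the plate (6 mm above the holder's top).
- spare_holder: Spare slide holder, same shape as the holder, lying on the table on the -y side of the stage. Loose, leave alone. Origin at the centre of its underside.
- jar: Clear specimen jar with lid, 44 mm diameter, 55 mm tall, loose, on the table on the +y side of the stage. Origin at its underside. Leave alone.
- reagent: Amber reagent bottle, 50 mm diameter, 110 mm tall, loose, beyond the end stop. Origin at its underside. Leave alone.
- marker: Marker pen, about 130 mm long (its x axis), 16 mm thick, loose, lying across in front of the channel's open end. Leave alone.
- tip_box: Pipette tip box 87 x 62 x 57 mm, loose, beyond the end stop. Origin at its underside. Leave alone.
- tube_rack: White rack with capped tubes, 75 x 120 mm, 101 mm tall, fixed, at one side of the table; it and the slide box swap sides.
- slide_box: Flat blue slide box 102 x 122 x 39 mm, fixed, at the other side of the table.
Things that resemble listed ones, but are neither listed nor needed, are in the scene too. Leave any blue or purple look-alike of the holder alone.

How it is judged:
On the way, in this order (a step that is already met when the one before it is completed fails the run):
1. a finger holds the thumb strip down and the clip nose is raised, the holder not yet under it (value of joint clip above 0.24 rad and contact force between the fingers and clip above 0.3 N and x of holder in the frame of stage below 0.004 m), for 0.2 s.
2. the holder is pushed home against the end stop while a finger still holds the strip down (x of holder in the frame of stage above 0.022 m and contact force between the fingers and clip above 0.3 N and value of joint clip above 0.21 rad), for 0.1 s.
At the end, for the whole second after the job is handed in: The holder lies flat in the channel within 4 mm of the end stop, at rest; the clip is released and its nose presses on the holder (joint 0.12 to 0.27 rad, over 0.5 N) (x of holder in the frame of stage between 0.022 and 0.029 m and y of holder in the frame of stage between -0.004 and 0.004 m and z of holder in the frame of stage between 0.009 and 0.015 m and angle between holder's own z axis and vertical below 0.06 rad and value of joint clip between 0.12 and 0.27 rad and contact force between clip and holder above 0.5 N and linear speed of holder below 0.01 m/s); the robot touches nothing.
It fails at once if the holder is lifted off the channel floor (over 8 mm) or tipped (z of holder in the frame of stage above 0.02 m or angle between holder's own z axis and vertical above 0.25 rad).
It fails at once if the spare holder or another loose thing on the bench is moved over 15 mm (distance of any of spare_holder, jar, reagent, marker, tip_box from where it was at the start of the episode above 0.015 m).
It also fails if it takes over 42 s, if anything falls off the work surface, if the arm or the gripper's body presses on something with over 40 N, if the wrist force passes 120 N, or if a joint passes its speed limit or range.

## Working session

There is one attempt and no reset: what is moved stays moved. The work goes in short steps, Python scripts to look and compute and a shell command to move; the robot and the scene stay as the last step left them, time stands still between calls to the robot, and variables do not carry over. Pictures are saved under pics/ and viewed, at most 10 in all, crops included, and the job is handed in when it is done.

```bash
mkdir -p pics; cat > h.py <<'E'
import numpy as np, cv2
from workcell import sensors, imaging, order, spotter
def cal(n):
    c=imaging.calibration(n); return [np.array(c[k],float) for k in("mtx","R","t")]
def back(n,px,z):
    K,R,t=cal(n); t=t.ravel(); d=R.T@np.linalg.solve(K,[px[0],px[1],1]); o=-R.T@t
    return o+d*(z-o[2])/d[2]
def proj(n,X):
    K,R,t=cal(n); p=K@(R@np.array(X,float)+t.ravel()); return p[:2]/p[2]
E
python3 - <<'E'
from h import *
for c in("top","side"):
    cv2.imwrite(f"pics/{c}0.png",imaging.camera(c))
    K,R,t=cal(c); print(c,(-R.T@t.ravel()).round(3),K[0,0])
    for l,z in(("stage",.012),("end_stop",.02),("holder",.02),("holder_lip",.03),("clip_shaft",.022),("clip_strip",.035),("clip_nose",.014)):
        for d in spotter.look_for(l,c)[:3]:
            print(l,np.round(d["pixel"]),round(d["conf"],2),back(c,d["pixel"],z).round(4))
o=sensors.get_obs(); print(o)
E
```

```text
top [ 0.356 -0.007  1.019] 449.3751785642397
stage [348. 225.] 0.83 [ 0.5713 -0.0708  0.012 ]
end_stop [349. 222.] 0.73 [ 0.5755 -0.0732  0.02  ]
holder [259. 190.] 0.9 [0.6483 0.1349 0.02  ]
holder [276. 289.] 0.88 [0.4219 0.0869 0.02  ]
holder [415. 348.] 0.68 [ 0.3002 -0.2177  0.02  ]
holder_lip [437. 264.] 0.97 [ 0.4838 -0.2676  0.03  ]
holder_lip [278. 293.] 0.94 [0.4128 0.0813 0.03  ]
holder_lip [260. 188.] 0.78 [0.6485 0.1311 0.03  ]
clip_shaft [348. 222.] 0.66 [ 0.5769 -0.0704  0.022 ]
clip_strip [344. 232.] 0.79 [ 0.55   -0.0608  0.035 ]
clip_nose [345. 232.] 0.7 [ 0.5538 -0.0649  0.014 ]
clip_nose [348. 223.] 0.24 [ 0.5763 -0.0723  0.014 ]
side [ 0.485 -0.782  0.804] 497.8793006853295
stage [343. 271.] 0.59 [ 0.575  -0.0772  0.012 ]
stage [276. 295.] 0.24 [ 0.4321 -0.1294  0.012 ]
end_stop [346. 272.] 0.58 [ 0.5806 -0.0852  0.02  ]
holder [207. 339.] 0.82 [ 0.302  -0.2306  0.02  ]
holder [348. 279.] 0.81 [ 0.5833 -0.1053  0.02  ]
holder [308. 353.] 0.81 [ 0.4899 -0.2761  0.02  ]
holder_lip [305. 351.] 0.94 [ 0.4845 -0.2789  0.03  ]
holder_lip [210. 338.] 0.88 [ 0.3103 -0.23
[... 397 characters left out ...]
int_pos': array([ 1.1034022 ,  0.33214018, -0.06470743,  1.46015184,  0.02160003,
        1.34991624, -0.08849239]), 'joint_velocities': array([-0.00043864, -0.00030673,  0.00061094, -0.00018231,  0.00159272,
       -0.00097557,  0.0010515 ]), 'tau': array([ 1.38332916e-04, -6.25192666e+01,  4.93873854e-02, -3.91819632e+01,
        1.66910165e-02,  1.52001536e-03,  3.71671615e-05]), 'position': array([ 0.26893512, -0.56417117,  0.24835014]), 'ee_rot': array([9.75369442e-01, 2.20577537e-01, 1.70445802e-05, 3.62993872e-05]), 'ft_force': array([-0.13515595, -0.32604985,  0.21608502]), 'torque': array([-0.00506142, -0.03655134, -0.06257655]), 'grasp_force': 0.0, 'grip_width': 1.0008411066899134}
```

View pics/top0.png

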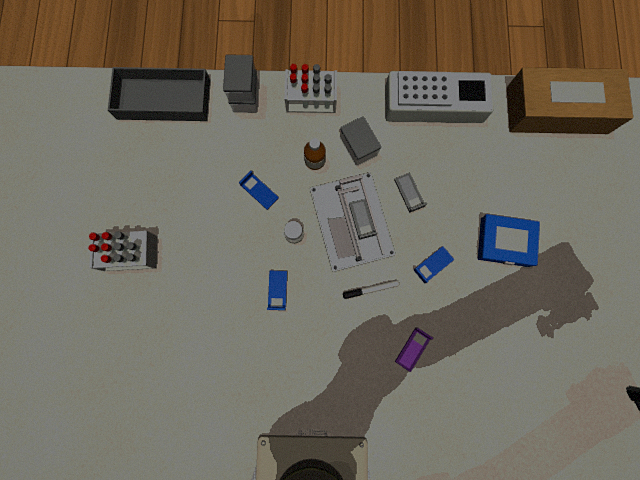

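View pics/side0.png

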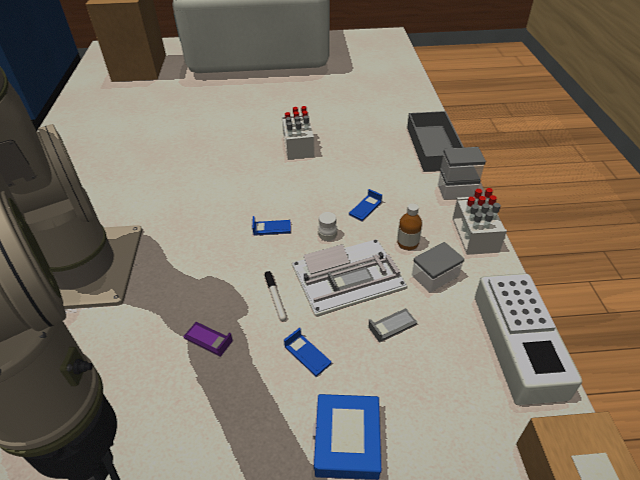

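The top view shows the stage at about (352,221). Its open end faces the marker at (371,289), the strip is at (342,238), the grey holder is in the channel at (361,217) and the spare is at (410,192). The blue ones at (259,190), (278,290) and (433,264) and the purple one at (414,350) are look-alikes. The grey holder in the channel is the one meant. I'll check that in one crop with an outline fitted to the stage.

```bash
python3 - <<'E'
from h import *
im=cv2.imread("pics/top0.png"); a=cv2.resize(im[160:285,295:410],None,fx=4.6,fy=4.6,interpolation=cv2.INTER_CUBIC)
s=cv2.imread("pics/side0.png"); 
cv2.imwrite("pics/c1.png",a)
cv2.imwrite("pics/c2.png",cv2.resize(s[225:325,285:415],None,fx=6,fy=6,interpolation=cv2.INTER_CUBIC))
E
```

```text
(no output)
```

View pics/c1.png

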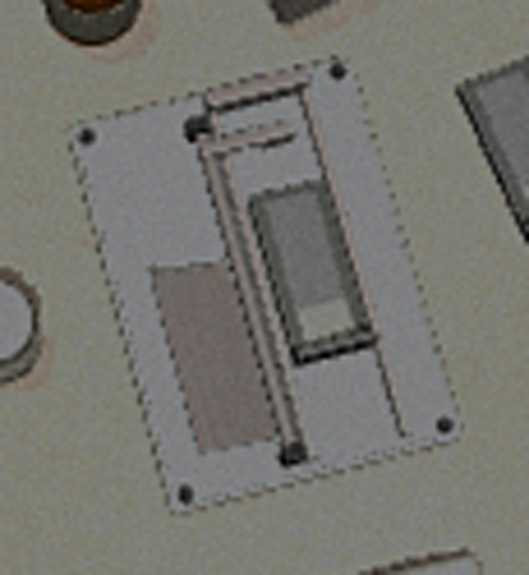

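View pics/c2.png

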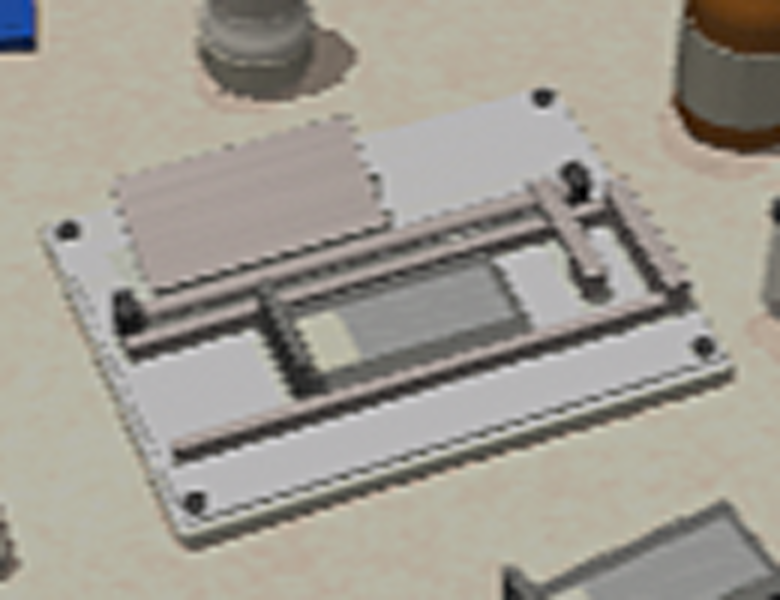

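The side crop confirms it. The grey holder lies in the channel with its lip at the open end (crop 285,340). The strip is at (250,205), and the nose at (595,285) is ahead of the holder. Next I fit the stage pose from the plate corners in both views.

```bash
cat >> h.py <<'E'
from scipy.optimize import least_squares
from scipy.spatial.transform import Rotation as Ro
E
python3 - <<'E'
from h import *
C=[(85,97),(85,-53),(-120,-53),(-120,97)]
T=[np.array(p)/4.6+(294.6,159.6) for p in((72,130),(350,60),(460,435),(178,512))]
S=[np.array(p)/6+(284.6,224.6) for p in((570,100),(732,365),(190,535),(45,232))]
def W(p,x,y,z):
    c,s=np.cos(p[2]),np.sin(p[2]); return [p[0]+(c*x-s*y)/1e3,p[1]+(s*x+c*y)/1e3,z/1e3]
def f(p,cs=("top","side")): return np.concatenate([proj(n,W(p,*c,12))-q for n,P in(("top",T),("side",S)) if n in cs for c,q in zip(C,P)])
for cs in(("top",),("side",),("top","side")):
    r=least_squares(f,[.57,-.07,.25],args=(cs,)); print(cs,r.x.round(4),np.abs(r.fun).max().round(2))
p=r.x; np.save("stage.npy",p)
# lip top outer edge z=38 in both views
for n,q in(("top",np.array((337.5,351))/4.6+(294.6,159.6)),("side",np.array((285,338))/6+(284.6,224.6))):
    b=back(n,q,.038 if n=="top" else .036)[:2]-p[:2]; c,s=np.cos(p[2]),np.sin(p[2])
    print(n,"lip stage mm",(np.array([c*b[0]+s*b[1],-s*b[0]+c*b[1]])*1e3).round(1))
for n in("top","side"):
    print({k:(proj(n,W(p,*v)).round(1)) for k,v in dict(strip=(-53,57,35),nose=(50,-4,14),stop=(70,0,28)).items()})
o=sensors.get_obs(); R0=Ro.from_quat(o["ee_rot"])
for k in(0,np.pi):
    # tool z down, tool y along +/- stage y
    c,s=np.cos(p[2]+k),np.sin(p[2]+k); Rt=Ro.from_matrix(np.array([[c,s,0],[s,-c,0],[0,0,-1]]))
    print("turn",(R0.inv()*Rt).as_rotvec().round(4))
tgt=np.array(W(p,-82,30,180)); print("tgt",tgt.round(4),"shift",R0.inv().apply(tgt-o["position"]).round(4))
E
```

```text
('top',) [ 0.6047 -0.0977  0.2791] 1.67
('side',) [ 0.6096 -0.1029  0.2692] 2.19
('top', 'side') [ 0.6075 -0.0999  0.2745] 3.11
top lip stage mm [-67.4   3.5]
side lip stage mm [-63.9  -5.3]
{'strip': array([343. , 235.9]), 'nose': array([356.2, 188.9]), 'stop': array([352.7, 179.5])}
{'strip': array([326.3, 259. ]), 'nose': array([382.1, 272.7]), 'stop': array([390.3, 264.5])}
turn [ 1.000e-04 -0.000e+00  1.704e-01]
turn [ 0.0000e+00  1.0000e-04 -2.9712e+00]
tgt [ 0.5205 -0.0933  0.18  ] shift [ 0.4297 -0.3168  0.0683]
```

```bash
python3 -m inch '[[[0.045,-0.033,0,0,0,0.05,-0.2],[0.09,-0.066,0.01,0,0,0.1,-0.2],[0.135,-0.1,0.02,0,0,0.17,-0.2],[0.18,-0.133,0.03,0,0,0.17,-0.2],[0.225,-0.166,0.04,0,0,0.17,-0.2],[0.27,-0.2,0.05,0,0,0.17,-0.2],[0.315,-0.233,0.06,0,0,0.17,-0.2],[0.36,-0.266,0.068,0,0,0.17,-0.2],[0.4,-0.3,0.068,0,0,0.17,-0.2],[0.43,-0.317,0.068,0,0,0.17,-0.2]]]' 20
python3 -m inch '[[[0,0,0,0,0,0,-0.2],[0,0,0,0,0,0,-0.2],[0,0,0,0,0,0,-0.2]]]'
python3 - <<'E'
from h import *
o=sensors.get_obs(); p=np.load("stage.npy"); R=Ro.from_quat(o["ee_rot"])
b=o["position"][:2]-p[:2]; c,s=np.cos(p[2]),np.sin(p[2])
print(o["position"].round(4),"stage",c*b[0]+s*b[1],-s*b[0]+c*b[1],"toolx,y",R.as_matrix()[:,:2].T.round(3),np.array([c,s]),o["grip_width"],o["ft_force"].round(2),o["clock"])
cs=[]
for n,(x0,x1,y0,y1) in dict(top=(295,415,160,285),side=(285,415,215,325)).items():
    im=imaging.camera(n); cv2.imwrite(f"pics/{n}1full.png",im); cs.append(cv2.resize(im[y0:y1,x0:x1],(390,560 if n=="top" else 560*0+330),interpolation=cv2.INTER_CUBIC))
h=np.zeros((560,790,3),np.uint8); h[:,:390]=cs[0]; h[:330,400:]=cs[1]; cv2.imwrite("pics/v1.png",h)
E
```

```text
clock: 1.8
position: [0.5015, -0.1256, 0.1822]
ee_rot: [0.991, 0.137, 0.0, 0.0]
ft_force: [0.5, -0.6, -0.5]
grip_width: 0.599
grasp_force: 0.0
clock: 2.1
position: [0.5008, -0.1286, 0.1822]
ee_rot: [0.991, 0.136, -0.0, 0.0]
ft_force: [-0.0, -0.5, -0.2]
grip_width: 0.598
grasp_force: 0.0
[ 0.5008 -0.1286  0.1822] stage -0.11044455786728016 0.0013680055996199703 toolx,y [[ 0.963  0.27  -0.   ]
 [ 0.27  -0.963  0.   ]] [0.96257264 0.27102383] 0.5984670698661353 [-0.01 -0.51 -0.18] 2.1
```

View pics/v1.png

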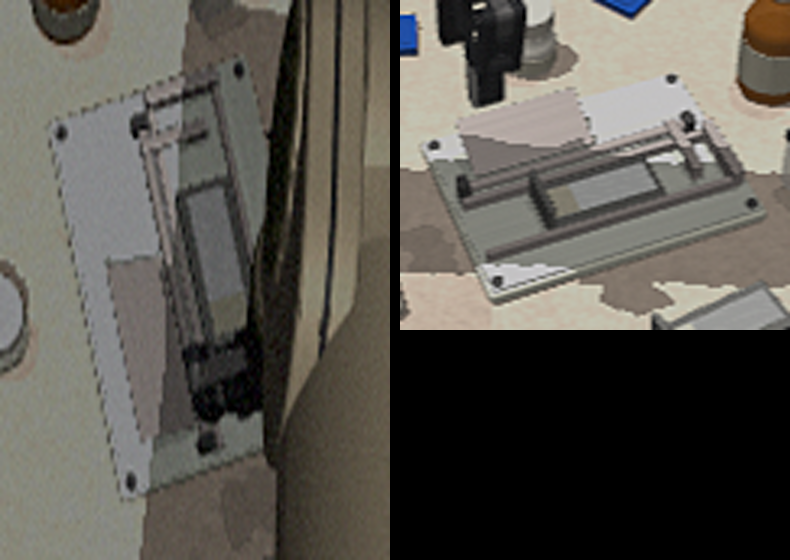

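The move fell short, so the tool is at stage x −110, y 1. The gripper is up and clear of the stage. I'll tighten the stage fit with the four screw heads, then shift.

```bash
python3 - <<'E'
from h import *
C=[(1,1),(1,-1),(-1,-1),(-1,1)]
T=[np.array(p)/4.6+(294.6,159.6) for p in((87,136),(338,70),(445,425),(185,494))]
S=[np.array(p)/6+(284.6,224.6) for p in((543,97),(704,345),(195,502),(67,230))]
def W(p,x,y,z):
    c,s=np.cos(p[2]),np.sin(p[2]); return [p[0]+(c*x-s*y)/1e3,p[1]+(s*x+c*y)/1e3,z/1e3]
def f(p,cs=("top","side")): return np.concatenate([proj(n,W(p,-17.5+(102.5-p[3])*a,22+(75-p[3])*b,14))-q for n,P in(("top",T),("side",S)) if n in cs for (a,b),q in zip(C,P)])
for cs in(("top",),("side",),("top","side")):
    r=least_squares(f,[.6,-.1,.27,8],args=(cs,),x_scale=[.01,.01,.1,1]); print(cs,r.x.round(4),np.abs(r.fun).max().round(2))
    p=r.x;c,s=np.cos(p[2]),np.sin(p[2])
    for n,q in(("top",np.array((337.5,351))/4.6+(294.6,159.6)),("side",np.array((285,338))/6+(284.6,224.6))):
        b=back(n,q,.038 if n=="top" else .030)[:2]-p[:2]; print(n,"lip",(np.array([c*b[0]+s*b[1],-s*b[0]+c*b[1]])*1e3).round(1))
    b=sensors.get_obs()["position"][:2]-p[:2]; print("tool",(np.array([c*b[0]+s*b[1],-s*b[0]+c*b[1]])*1e3).round(1))
np.save("stage.npy",p[:3])
E
```

```text
('top',) [ 0.6053 -0.0969  0.281   8.6236] 0.22
top lip [-66.1   0.4]
side lip [-60.8  -3.6]
tool [-109.4   -1.8]
('side',) [ 0.6077 -0.0988  0.2809  8.7313] 0.25
top lip [-67.9   2.9]
side lip [-62.5  -1.1]
tool [-111.1    0.7]
('top', 'side') [ 0.6067 -0.0977  0.281   8.5996] 0.75
top lip [-67.2   1.6]
side lip [-61.8  -2.5]
tool [-110.4   -0.6]
```

```bash
python3 -m inch '[[[0.01,-0.01,0,0,0,-0.008,-0.2],[0.02,-0.02,0.02,0,0,-0.008,-0.2],[0.026,-0.031,0.04,0,0,-0.008,-0.2],[0.026,-0.031,0.06,0,0,-0.008,-0.2],[0.026,-0.031,0.08,0,0,-0.008,-0.2],[0.026,-0.031,0.1,0,0,-0.008,-0.2],[0.026,-0.031,0.1,0,0,-0.008,-0.2],[0.026,-0.031,0.1,0,0,-0.008,-0.2],[0.026,-0.031,0.1,0,0,-0.008,-0.2]]]'
cat >> h.py <<'E'
def tool():
    p=np.load("stage.npy"); o=sensors.get_obs(); c,s=np.cos(p[2]),np.sin(p[2]); b=o["position"][:2]-p[:2]
    R=Ro.from_quat(o["ee_rot"]).as_matrix()
    print("tool stage mm",(np.array([c*b[0]+s*b[1],-s*b[0]+c*b[1],o["position"][2]])*1e3).round(1),"yaw err",(np.arctan2(R[1,0],R[0,0])-p[2]).round(4),o["ft_force"].round(2),o["clock"])
E
python3 - <<'E'
from h import *
tool()
im=imaging.camera("side"); cv2.imwrite("pics/v2.png",cv2.resize(im[195:325,285:415],(600,600),interpolation=cv2.INTER_CUBIC))
E
```

```text
clock: 3.1
position: [0.5186, -0.0906, 0.0835]
ee_rot: [0.99, 0.141, 0.001, 0.0]
ft_force: [-1.2, 0.2, 1.0]
grip_width: 0.598
grasp_force: 0.0
tool stage mm [-82.6  31.3  83.5] yaw err 0.0017 [-1.21  0.19  1.03] 3.1
```

View pics/v2.png

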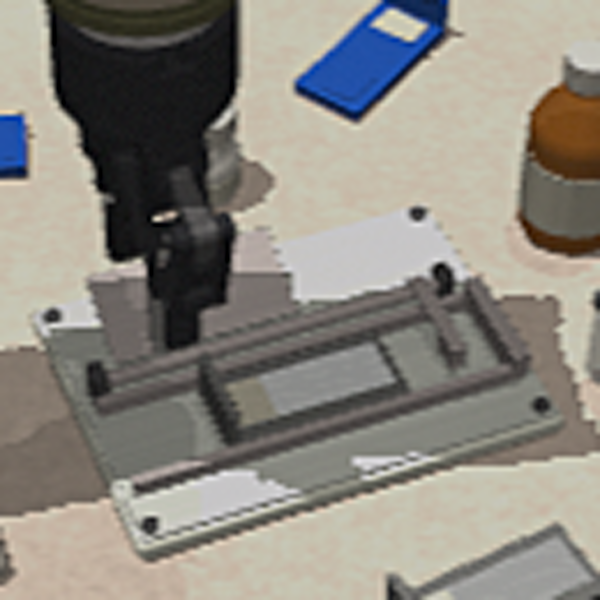

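The side view shows the near fingertip at about crop (182,345), above the channel behind the lip at (215,395). The other finger is over the strip. Now I go down in steps, watching the force.

```bash
python3 -m inch '[[[-0.001,0,0.01,0,0,0,-0.2],[-0.002,0,0.02,0,0,0,-0.2],[-0.002,0,0.025,0,0,0,-0.2],[-0.002,0,0.025,0,0,0,-0.2]]]'
python3 -m inch '[[[0,0,0.003,0,0,0,-0.2],[0,0,0.006,0,0,0,-0.2],[0,0,0.006,0,0,0,-0.2]]]'
python3 -c "
from h import *
tool(); p=np.load('stage.npy');c,s=np.cos(p[2]),np.sin(p[2])
X=lambda x,y,z:[p[0]+(c*x-s*y)/1e3,p[1]+(s*x+c*y)/1e3,z/1e3]
print(proj('side',X(-82.6,-1,66)))"
```

```text
clock: 3.55
position: [0.5151, -0.0911, 0.0561]
ee_rot: [0.99, 0.141, -0.001, -0.0]
ft_force: [-0.3, -0.4, 0.6]
grip_width: 0.601
grasp_force: 0.0
clock: 3.85
position: [0.516, -0.0911, 0.0512]
ee_rot: [0.99, 0.141, 0.0, 0.0]
ft_force: [0.3, 1.2, 0.4]
grip_width: 0.599
grasp_force: 0.0
tool stage mm [-85.3  31.5  51.2] yaw err 0.0018 [0.33 1.18 0.38] 3.85
[322.11770694 271.40878039]
```

```bash
python3 -m inch '[[[0,0,0.003,0,0,0,-0.2],[0,0,0.003,0,0,0,-0.2]]]'|sed -n '2p;4p'
python3 -m inch '[[[0,0,0.003,0,0,0,-0.2],[0,0,0.003,0,0,0,-0.2]]]'|sed -n '2p;4p'
python3 -m inch '[[[0,0,0.003,0,0,0,-0.2],[0,0,0.003,0,0,0,-0.2]]]'|sed -n '2p;4p'
```

```text
position: [0.5162, -0.091, 0.0484]
ft_force: [0.4, -0.0, 3.0]
position: [0.5162, -0.0909, 0.0453]
ft_force: [1.6, 1.3, 4.2]
position: [0.5162, -0.0908, 0.0423]
ft_force: [0.7, 1.4, 6.0]
```

```bash
python3 -m inch '[[[0,0,0.002,0,0,0,-0.2],[0,0,0.002,0,0,0,-0.2]]]'|sed -n '2p;4p'
python3 -m inch '[[[0,0,0.002,0,0,0,-0.2],[0,0,0.002,0,0,0,-0.2]]]'|sed -n '2p;4p'
python3 - <<'E'
from h import *
tool()
im=imaging.camera("side"); cv2.imwrite("pics/v3.png",cv2.resize(im[215:315,295:415],(720,600),interpolation=cv2.INTER_CUBIC))
E
```

```text
position: [0.5161, -0.0906, 0.0404]
ft_force: [-0.6, 3.8, 6.4]
position: [0.5161, -0.0904, 0.0385]
ft_force: [0.1, 3.8, 6.7]
tool stage mm [-85.   32.2  38.5] yaw err 0.0024 [0.14 3.79 6.7 ] 4.85
```

View pics/v3.png

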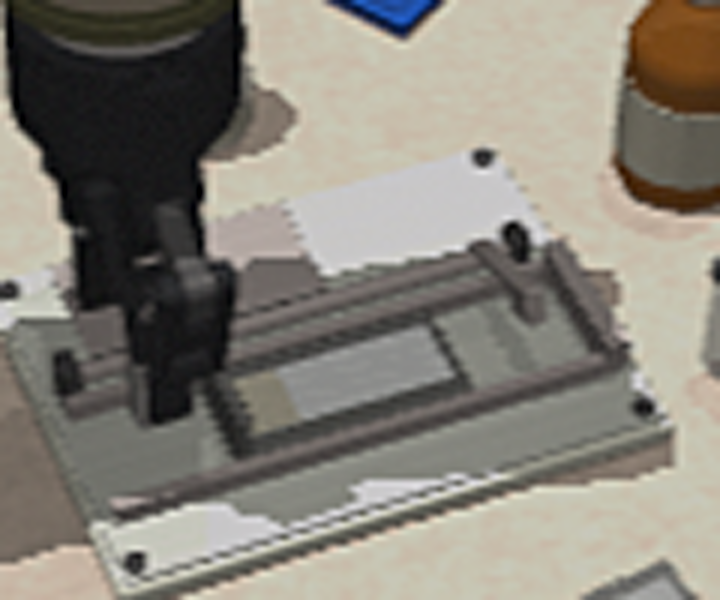

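The nose is lifted, with a shadow gap at crop (530,310). The strip is nearly level, and the fingertip stands just behind the lip at (165,415). I press a little more and hold, then push.

```bash
python3 -m inch '[[[0,0,0.0015,0,0,0,-0.2],[0,0,0.0015,0,0,0,-0.2],[0,0,0.0015,0,0,0,-0.2]]]'|sed -n '2p;4p'
python3 -m inch '[[[0.003,0,0,0,0,0,-0.2],[0.006,0,0,0,0,0,-0.2],[0.009,0,0,0,0,0,-0.2],[0.012,0,0,0,0,0,-0.2],[0.015,0,0,0,0,0,-0.2],[0.015,0,0,0,0,0,-0.2]]]'|sed -n '2p;4p'
python3 -c "
from h import *
tool()"
```

```text
position: [0.5161, -0.0903, 0.0372]
ft_force: [-1.8, 4.6, 7.5]
position: [0.5286, -0.0881, 0.0369]
ft_force: [-10.1, -1.5, 15.1]
tool stage mm [-72.4  30.9  36.9] yaw err 0.0013 [-10.13  -1.5   15.14] 5.8
```

```bash
python3 -m inch '[[[0,0,-0.001,0,0,0,-0.2],[0,0,-0.001,0,0,0,-0.2]]]'|sed -n '2p;4p'
python3 -m inch '[[[0.003,0,0,0,0,0,-0.2],[0.006,0,0,0,0,0,-0.2],[0.008,0,0,0,0,0,-0.2],[0.008,0,0,0,0,0,-0.2]]]'|sed -n '2p;4p'
python3 - <<'E'
from h import *
tool()
im=imaging.camera("side"); cv2.imwrite("pics/v4.png",cv2.resize(im[215:315,295:415],(720,600),interpolation=cv2.INTER_CUBIC))
E
```

```text
position: [0.529, -0.088, 0.0377]
ft_force: [-4.7, -1.9, 6.8]
position: [0.5369, -0.0856, 0.0376]
ft_force: [-4.0, -1.4, 7.1]
tool stage mm [-63.7  30.9  37.6] yaw err 0.0013 [-4.01 -1.4   7.14] 6.4
```

View pics/v4.png

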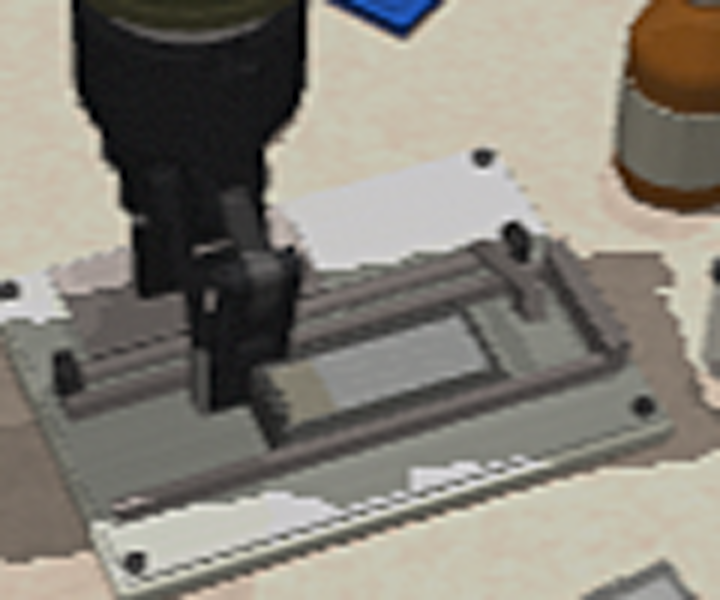

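The holder is moving in the channel: its front edge is now at crop (490,370), short of the raised nose at (530,300). The forces look healthy, so I continue.

```bash
python3 -m inch '[[[0.004,0,0,0,0,0,-0.2],[0.008,0,0,0,0,0,-0.2],[0.012,0,0,0,0,0,-0.2],[0.016,0,0,0,0,0,-0.2],[0.02,0,0,0,0,0,-0.2],[0.02,0,0,0,0,0,-0.2]]]'|sed -n '2p;4p'
python3 -m inch '[[[0.003,0,0,0,0,0,-0.2],[0.006,0,0,0,0,0,-0.2],[0.009,0,0,0,0,0,-0.2],[0.009,0,0,0,0,0,-0.2]]]'|sed -n '2p;4p'
python3 -c "
from h import *
tool()"
```

```text
position: [0.5564, -0.08, 0.0377]
ft_force: [-4.1, -1.0, 7.7]
position: [0.5649, -0.0775, 0.0376]
ft_force: [-4.9, -1.8, 7.9]
tool stage mm [-34.5  30.9  37.6] yaw err 0.0014 [-4.94 -1.81  7.86] 7.45
```

```bash
python3 -m inch '[[[0.002,0,0,0,0,0,-0.2],[0.003,0,0,0,0,0,-0.2],[0.003,0,0,0,0,0,-0.2]]]'|sed -n '2p;4p'
python3 -m inch '[[[0.002,0,0,0,0,0,-0.2],[0.002,0,0,0,0,0,-0.2]]]'|sed -n '2p;4p'
python3 -c "
from h import *
tool()"
```

```text
position: [0.5675, -0.0769, 0.0376]
ft_force: [-5.1, -1.4, 7.3]
position: [0.5695, -0.0762, 0.0376]
ft_force: [-5.6, -2.0, 6.6]
tool stage mm [-29.7  30.9  37.6] yaw err 0.0013 [-5.62 -2.    6.58] 7.95
```

```bash
python3 -m inch '[[[0.0015,0,0,0,0,0,-0.2],[0.0015,0,0,0,0,0,-0.2]]]'|sed -n '2p;4p'
python3 -m inch '[[[0.0015,0,0,0,0,0,-0.2],[0.0015,0,0,0,0,0,-0.2]]]'|sed -n '2p;4p'
python3 - <<'E'
from h import *
tool()
im=imaging.camera("side"); cv2.imwrite("pics/v5.png",cv2.resize(im[215:315,295:415],(720,600),interpolation=cv2.INTER_CUBIC))
E
```

```text
position: [0.5698, -0.0762, 0.0374]
ft_force: [-10.2, -2.0, 11.3]
position: [0.5699, -0.0762, 0.0373]
ft_force: [-18.5, -3.3, 17.5]
tool stage mm [-29.4  30.8  37.3] yaw err 0.0 [-18.52  -3.33  17.49] 8.35
```

View pics/v5.png

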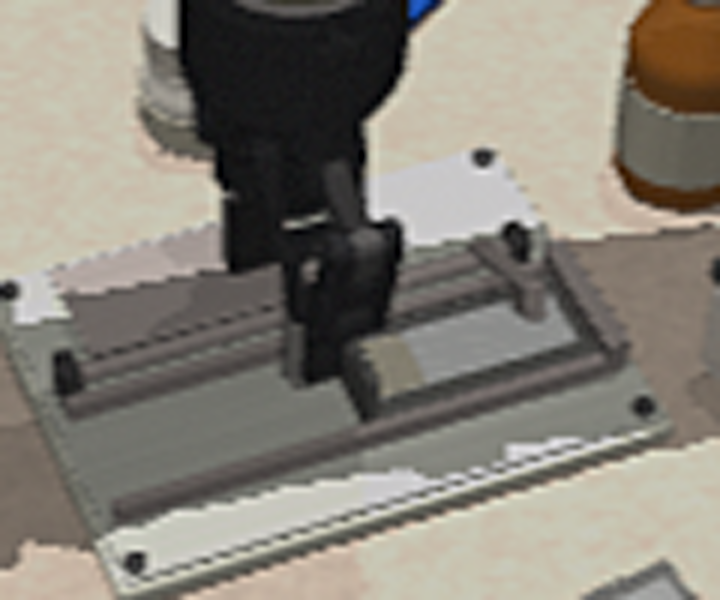

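The holder is home: its front edge is at the stop, crop (600,345), and the push force is climbing with no travel. I back off the lip while the strip stays down, then rise.

```bash
python3 -m inch '[[[-0.003,0,0,0,0,0,-0.2],[-0.006,0,0,0,0,0,-0.2],[-0.008,0,0,0,0,0,-0.2],[-0.008,0,0,0,0,0,-0.2]]]'|sed -n '2p;4p'
python3 -m inch '[[[0,0,-0.004,0,0,0,-0.2],[0,0,-0.008,0,0,0,-0.2],[0,0,-0.012,0,0,0,-0.2],[0,0,-0.02,0,0,0,-0.2],[0,0,-0.04,0,0,0,-0.2],[0,0,-0.07,0,0,0,-0.2],[0,0,-0.1,0,0,0,-0.2],[-0.03,0,-0.13,0,0,0,-0.2],[-0.06,0,-0.13,0,0,0,-0.2],[-0.06,0,-0.13,0,0,0,-0.2]]]'|sed -n '2p;4p'
python3 -m inch '[[[0,0.05,0,0,0,0,-0.2],[0,0.1,0,0,0,0,-0.2],[0,0.15,0,0,0,0,-0.2],[0,0.2,0,0,0,0,-0.2],[0,0.2,0,0,0,0,-0.2],[0,0.2,0,0,0,0,-0.2]]]'|sed -n '2p;4p'
python3 - <<'E'
from h import *
tool()
im=imaging.camera("side"); cv2.imwrite("pics/v6.png",cv2.resize(im[215:315,295:415],(720,600),interpolation=cv2.INTER_CUBIC))
E
```

```text
position: [0.5673, -0.0769, 0.0389]
ft_force: [2.0, 0.7, 6.4]
position: [0.5056, -0.0949, 0.1687]
ft_force: [0.6, 0.7, -0.0]
position: [0.5637, -0.2862, 0.1668]
ft_force: [-0.3, 0.7, 0.2]
tool stage mm [ -93.5 -169.2  166.8] yaw err -0.0 [-0.34  0.67  0.2 ] 10.4
```

View pics/v6.png

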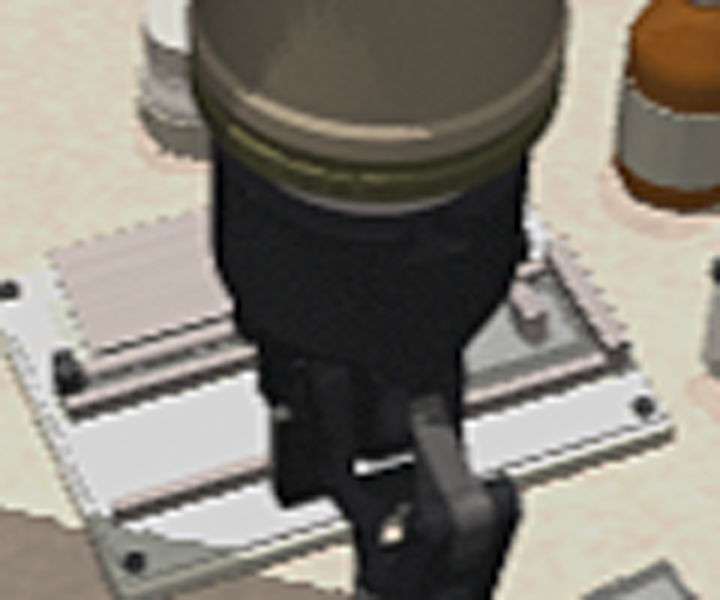

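The arm is clear. The strip is back up, the nose lies on the holder at crop (530,325) and the holder's front edge is at the stop. That was my tenth picture, so the last check is numeric.

```bash
python3 - <<'E'
from h import *
p=np.load("stage.npy");c,s=np.cos(p[2]),np.sin(p[2])
a=cv2.imread("pics/top0.png"); im=imaging.camera("top"); cv2.imwrite("pics/top_end.png",im)
for l,z in(("holder",.02),("holder_lip",.036)):
    for d in spotter.look_for(l,"top"):
        b=back("top",d["pixel"],z)[:2]-p[:2]; print(l,np.round(d["pixel"],1),round(d["conf"],2),(np.array([c*b[0]+s*b[1],-s*b[0]+c*b[1]])*1e3).round(1))
# grey profile along the channel centre in stage mm (glass/lip/plate)
X=lambda x,y,z:[p[0]+(c*x-s*y)/1e3,p[1]+(s*x+c*y)/1e3,z/1e3]
g=cv2.cvtColor(im,cv2.COLOR_BGR2GRAY)
for y in(-10,0,10): print(y,[(x,int(cv2.getRectSubPix(g,(1,1),tuple(map(float,proj("top",X(x,y,20)))))[0,0])) for x in range(-40,76,4)])
E
```

```text
holder [355.3 200.1] 0.92 [23.4  3.5]
holder [430.7 262.8] 0.92 [-159.6 -119.9]
holder [278.4 289.8] 0.85 [-129.7  223.8]
holder [414.2 348.2] 0.74 [-327.1  -28.9]
holder [258.8 188.7] 0.58 [107.1 211.3]
holder_lip [411.4 348. ] 0.93 [-323.4  -20.3]
holder_lip [280.1 289.1] 0.83 [-130.6  218.8]
holder_lip [436.4 262.5] 0.8 [-163.1 -127.8]
holder_lip [362.4 200.8] 0.76 [13.9 -9.1]
holder_lip [259.1 187.6] 0.69 [104.3 209.1]
holder_lip [122.  253.2] 0.3 [ 36.  536.4]
-10 [(-40, 139), (-36, 140), (-32, 141), (-28, 141), (-24, 143), (-20, 90), (-16, 40), (-12, 82), (-8, 113), (-4, 138), (0, 140), (4, 140), (8, 125), (12, 115), (16, 113), (20, 115), (24, 113), (28, 113), (32, 116), (36, 113), (40, 114), (44, 114), (48, 62), (52, 131), (56, 122), (60, 116), (64, 101), (68, 64), (72, 76)]
0 [(-40, 139), (-36, 141), (-32, 139), (-28, 139), (-24, 146), (-20, 84), (-16, 45), (-12, 85), (-8, 111), (-4, 142), (0, 139), (4, 140), (8, 126), (12, 114), (16, 114), (20, 119), (24, 116), (28, 112), (32, 116), (36, 113), (40, 115), (44, 112), (48, 59), (52, 132), (56, 118), (60, 116), (64, 104), (68, 68), (72, 77)]
10 [(-40, 138), (-36, 139), (-32, 139), (-28, 144), (-24, 145), (-20, 98), (-16, 39), (-12, 97), (-8, 111), (-4, 141), (0, 143), (4, 141), (8, 129), (12, 115), (16, 115), (20, 115), (24, 115), (28, 117), (32, 116), (36, 121), (40, 121), (44, 115), (48, 112), (52, 133), (56, 106), (60, 115), (64, 100), (68, 71), (72, 82)]
```

The lip starts at stage x of about −19 and there is no bright gap before the stop, so the holder is home.

```bash
python3 -c "
from workcell import order
print(order.hand_in())"
```

```text
the job is handed in; nothing more can be done
None
```

The holder was pushed home to the end stop with the strip held down, the clip nose was let down onto it, and the arm moved clear; the job is handed in, but the hand-in call returned no verdict.

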